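# Air-dry the washed housing cups

## Robot

A 6-joint arm with a two-finger parallel gripper is mounted at the origin on the work surface. World frame = base frame: x ahead of the robot, y to its left, z up, the work surface at z = 0. Lengths are in m, angles in rad, forces in N, time in s.
With the tool pointing down it reaches from about 0.35 to 0.8 m from the base axis. Payload 7.3 kg.
Tool frame: the origin (TCP) lies between the finger pads; the fingertips stand 25 mm ahead of it and the grasp point (between the pads) lies 6 mm ahead of it (r.tip_extent is the distance from the TCP to the fingertips, in m); z points along the fingers, y is the line along which they close (so a half turn about z gives the same grasp; the last joint's range is limited). The gripper opens to 85 mm and grips with 20 to 120 N. Pads are 22 mm wide; open, the fingers measure 114 mm over their backs; the gripper's body (76 mm by 85 mm) begins 54 mm behind the grasp point. The pads swing forward as they close: fully open they stand 13 mm farther back than shut.
Start: joints at [-1.494, 0.342, 1.524, -0, 1.275, -0.146], TCP at [0.116, -0.512, 0.256] pointing down, gripper open.
Joint ranges: [-2.53, 2.53], [-0.77, 2.02], [0.04, 2.7], [-1, 4.14], [0.28, 2.66], [-3.11, 3.11]. Speed limits (rad/s): [2.57, 2.57, 3.14, 3.14, 3.14, 3.14].

## Interface

Orientations are given as a unit quaternion [x, y, z, w].
In Python, from workcell import r, command_gripper, optics gives the robot as it stands. The module is installed in compiled form; this text tells all that it offers. Calls block until the motion is done:
- r.reach(position, orientation): joint-space move of the TCP to a pose.
- r.move_straight(position, orientation=None, speed=0.15, max_force=None): straight line of the TCP; orientation=None keeps the orientation; speed is the mean speed in m/s. With max_force (N) it stops when the force on the tool has changed by that much, and returns True; else False.
- r.movej(angles): joint-space move.
- command_gripper(opening, force=None): finger opening in m; force is the grip in N (None keeps the last); returns when the fingers have stopped.
- r.hold(seconds).
- r.solve_ik(position, orientation): joint angles nearest the present ones, or None.
- r.read_state(): the state.
- optics.get_image(name): name is "side" or "top" or "wrist"; returns (picture, depth): 400x640x3 uint8, red, green, blue; 400x640 float32, m along the optical axis (not along the pixel's ray), 0 where there is no reading.
- optics.camera_model(name): a dict with "K" (3x3 intrinsics, pixels), "R" (3x3) and "t" (3): a world point X has camera coordinates R X + t; the wrist camera has in their place "tool_from_camera" (4x4, takes a point from camera to tool coordinates, whose origin is the TCP and whose axes are the flange's). Camera axes: x right, y down, z forward; pixel columns grow to the right and rows downward; lengths in m; the calibration is good to about 2 mm. A picture is of the moment at which its call begins: read the wrist's pose just before it. camera_model takes no time and is no camera call.
A pose or a line that the arm cannot do raises r.PlanningError and nothing moves.
- r.finish_job(): hands the job in; it is judged then, once.
The state is a dict: "time_s": time; "joint_positions": joint angles; "dq": joint speeds; "tau": joint torques, N m; "eef_pos": TCP position; "eef_rot": TCP orientation; "contact_force": force on the tool from outside, world axes, zero at the start; "torque": the same for the moment, N m; "grip_width": finger opening in m; "grip_force": force on a finger pad.
Only numpy, scipy, OpenCV 4.12 (cv2) and the standard library are available. Lean on these libraries where they do the work, as an engineer would, in place of code of your own. Each camera call takes 0.05 s, during which the arm holds its last target. There are 200 camera calls.

## Task

Shut the air first by sliding the valve's black sleeve fully home against its end stop away from the dial gauge. Then turn every square hollow cup lying on the bench mouth-down over a drying peg of its own, any peg, so that its rim rests flat on the deck of the stand. When all the cups are on, turn the air fully on by sliding the sleeve home against the stop next to the gauge; leave the round yellow-capped valve standing among the cups where it is.

Things in the scene. Friction and masses are not known exactly. Their poses are not given: they have to be found in the camera images.
- cup1: loose grey cast square cup, 0.2-0.35 kg: 54 mm square outside, 90 mm long, 4 mm walls, square bore 46 mm wide and 84 mm deep, open at one end, the other closed and bearing a steel boss (22 mm wide, 10 mm long). It lies on one side. Origin on its axis at mid-length; its x axis points to the mouth (mouth at x = +45 mm, closed face -45, boss end -55). May be absent (None)
- cup2: loose grey cast square cup, 0.2-0.35 kg: 54 mm square outside, 90 mm long, 4 mm walls, square bore 46 mm wide and 84 mm deep, open at one end, the other closed and bearing a steel boss (22 mm wide, 10 mm long). It lies on one side. Origin on its axis at mid-length; its x axis points to the mouth (mouth at x = +45 mm, closed face -45, boss end -55). May be absent (None)
- cup3: loose grey cast square cup, 0.2-0.35 kg: 54 mm square outside, 90 mm long, 4 mm walls, square bore 46 mm wide and 84 mm deep, open at one end, the other closed and bearing a steel boss (22 mm wide, 10 mm long). It lies on one side. Origin on its axis at mid-length; its x axis points to the mouth (mouth at x = +45 mm, closed face -45, boss end -55). May be absent (None)
- cup4: loose grey cast square cup, 0.2-0.35 kg: 54 mm square outside, 90 mm long, 4 mm walls, square bore 46 mm wide and 84 mm deep, open at one end, the other closed and bearing a steel boss (22 mm wide, 10 mm long). It lies on one side. Origin on its axis at mid-length; its x axis points to the mouth (mouth at x = +45 mm, closed face -45, boss end -55). May be absent (None)
- stand: fixed drying stand, a long low deck 90 mm (its x) by 455 mm (its y), deck top 40 mm above the table, with five upright steel pegs in a row along its y, 95 mm apart; origin on the table under the centre of the deck, z up
- peg1 (a point): tip of peg 1 of the five equal drying pegs (peg 1 at the stand's -y end): peg 30 mm in diameter with a blunt cone at its tip, 65 mm tall from the deck to this point
- peg2 (a point): tip of peg 2 of the five equal drying pegs (peg 1 at the stand's -y end): peg 30 mm in diameter with a blunt cone at its tip, 65 mm tall from the deck to this point
- peg3 (a point): tip of peg 3 of the five equal drying pegs (peg 1 at the stand's -y end): peg 30 mm in diameter with a blunt cone at its tip, 65 mm tall from the deck to this point
- peg4 (a point): tip of peg 4 of the five equal drying pegs (peg 1 at the stand's -y end): peg 30 mm in diameter with a blunt cone at its tip, 65 mm tall from the deck to this point
- peg5 (a point): tip of peg 5 of the five equal drying pegs (peg 1 at the stand's -y end): peg 30 mm in diameter with a blunt cone at its tip, 65 mm tall from the deck to this point
- slide (a joint): position in m of the black sleeve of the air slide valve: 0 = against the end stop farthest from the dial gauge (air shut), 0.070 = against the end stop next to the dial gauge (air fully on); it stays where it is left, friction about 2 N
- slide_top (a point): centre of the top face of the black sleeve: 28 mm along its travel, 36 mm wide across, 45 mm high, top 73 mm above the table. It slides along this frame's x axis, +x towards the gauge. End stops: fixed plates, tops 45 mm above the table. The aluminium valve block, 160 x 52 mm, stands beside one end of the stand
- capped_valve: bystander: the round grey valve, 70 mm across and 39 mm high, with a flat yellow cap, standing among the cups; origin under its centre
- filter: bystander, fixed: air filter, a 70 x 50 mm block 30 mm high with a clear pot on top, 75 mm high in all, beside the other end of the stand; origin under its centre
There are look-alikes about, which are no part of the job. What is shaped like the cup3 but red or turquoise is not meant.

How it is judged:
On the way, in this order (a step that is already met when the one before it is completed fails the run):
1. the sleeve is slid home against the stop away from the gauge (air shut) (value of joint slide below 0.004 m), for 0.2 s.
2. every cup present is mouth-down over a peg with its rim on the deck, the air still shut ((horizontal distance between cup1 and peg1 below 0.013 m or horizontal distance between cup1 and peg2 below 0.013 m or horizontal distance between cup1 and peg3 below 0.013 m or horizontal distance between cup1 and peg4 below 0.013 m or horizontal distance between cup1 and peg5 below 0.013 m) and angle between each of cup1, cup2, cup3, cup4's own x axis and vertical above 3.04 rad and z of each of cup1, cup2, cup3, cup4 in the frame of stand below 0.091 m and linear speed of each of cup1, cup2, cup3, cup4 below 0.02 m/s and (horizontal distance between cup2 and peg1 below 0.013 m or horizontal distance between cup2 and peg2 below 0.013 m or horizontal distance between cup2 and peg3 below 0.013 m or horizontal distance between cup2 and peg4 below 0.013 m or horizontal distance between cup2 and peg5 below 0.013 m) and (horizontal distance between cup3 and peg1 below 0.013 m or horizontal distance between cup3 and peg2 below 0.013 m or horizontal distance between cup3 and peg3 below 0.013 m or horizontal distance between cup3 and peg4 below 0.013 m or horizontal distance between cup3 and peg5 below 0.013 m) and (horizontal distance between cup4 and peg1 below 0.013 m or horizontal distance between cup4 and peg2 below 0.013 m or horizontal distance between cup4 and peg3 below 0.013 m or horizontal distance between cup4 and peg4 below 0.013 m or horizontal distance between cup4 and peg5 below 0.013 m) and value of joint slide below 0.006 m), for 0.2 s.
3. the sleeve is slid home against the stop next to the gauge (air on) (value of joint slide above 0.066 m), for 0.2 s.
At the end, for the whole second after the job is handed in: Every cup present stands mouth-down and upright (within 0.1 rad) over a peg (axis within 13 mm of the peg's), its rim on the deck (within 6 mm), at rest; the sleeve is within 4 mm of the end stop next to the gauge ((horizontal distance between cup1 and peg1 below 0.013 m or horizontal distance between cup1 and peg2 below 0.013 m or horizontal distance between cup1 and peg3 below 0.013 m or horizontal distance between cup1 and peg4 below 0.013 m or horizontal distance between cup1 and peg5 below 0.013 m) and angle between each of cup1, cup2, cup3, cup4's own x axis and vertical above 3.04 rad and z of each of cup1, cup2, cup3, cup4 in the frame of stand below 0.091 m and linear speed of each of cup1, cup2, cup3, cup4 below 0.02 m/s and (horizontal distance between cup2 and peg1 below 0.013 m or horizontal distance between cup2 and peg2 below 0.013 m or horizontal distance between cup2 and peg3 below 0.013 m or horizontal distance between cup2 and peg4 below 0.013 m or horizontal distance between cup2 and peg5 below 0.013 m) and (horizontal distance between cup3 and peg1 below 0.013 m or horizontal distance between cup3 and peg2 below 0.013 m or horizontal distance between cup3 and peg3 below 0.013 m or horizontal distance between cup3 and peg4 below 0.013 m or horizontal distance between cup3 and peg5 below 0.013 m) and (horizontal distance between cup4 and peg1 below 0.013 m or horizontal distance between cup4 and peg2 below 0.013 m or horizontal distance between cup4 and peg3 below 0.013 m or horizontal distance between cup4 and peg4 below 0.013 m or horizontal distance between cup4 and peg5 below 0.013 m) and value of joint slide above 0.066 m); the robot touches nothing.
It fails at once if the round yellow-capped valve is knocked more than 30 mm from its place (distance of capped_valve from where it was at the start of the episode above 0.03 m).
Of cup1, cup2, cup3, cup4 only 3 to 4 are there at a start; the rules pass over those that are not, and their reading is None.
At some moment in a run one of cup1, cup2, cup3, cup4 may be knocked a few centimetres aside while the robot is not near it.
It also fails if it takes over 208 s, if anything falls off the work surface, if the arm or the gripper's body presses on something with over 40 N, if the wrist force passes 120 N, or if a joint passes its speed limit or range.

## Working session

There is one attempt and no reset: what is moved stays moved. The work goes in short steps, each a Python script; the robot and the scene stay as the last script left them, time stands still between calls to the robot, and variables do not carry over. Pictures are saved under pics/ and viewed, at most 14 in all, crops included, and the job is handed in when it is done.

```bash
mkdir -p pics; python3 - <<'E'
from workcell import r, command_gripper, optics
import cv2, numpy as np
for n in ["top","side"]:
    im,d=optics.get_image(n); cv2.imwrite(f"pics/{n}0.png",im[:,:,::-1]); np.savez(f"{n}0.npz",im=im,d=d)
    m=optics.camera_model(n); print(n,m["K"].tolist(),m["R"].round(3).tolist(),m["t"])
print(optics.camera_model("wrist")); print(r.read_state())
E
```

```text
top [[430.36531146752725, 0.0, 320.32706371735514], [0.0, 430.36531146752725, 198.44214173975553], [0.0, 0.0, 1.0]] [[-0.011, -1.0, 0.007], [-0.996, 0.011, -0.089], [0.089, -0.008, -0.996]] [0.06556663 0.50681706 1.19677695]
side [[428.0414602760302, 0.0, 317.1848008471154], [0.0, 428.0414602760302, 205.10747349359826], [0.0, 0.0, 1.0]] [[-1.0, -0.031, -0.001], [-0.018, 0.62, -0.785], [0.025, -0.784, -0.62]] [0.52584451 0.03799531 1.31529264]
{'K': array([[348.5035362 ,   0.        , 323.52474546],
       [  0.        , 348.5035362 , 196.31671848],
       [  0.        ,   0.        ,   1.        ]]), 'tool_from_camera': array([[ 1.57250446e-03, -9.56778098e-01, -2.90814716e-01,
         7.54614634e-02],
       [ 9.99998753e-01,  1.46227365e-03,  5.96362861e-04,
        -1.88406170e-04],
       [-1.45336226e-04, -2.90815291e-01,  9.56779204e-01,
        -1.18416494e-01],
       [ 0.00000000e+00,  0.00000000e+00,  0.00000000e+00,
         1.00000000e+00]])}
{'time_s': 0.1, 'joint_positions': array([-1.49398771e+00,  3.42687139e-01,  1.52490349e+00, -1.21421653e-05,
        1.27541720e+00, -1.46039826e-01]), 'dq': array([ 1.85391359e-03, -7.60947398e-05, -2.07773219e-03,  1.09137071e-03,
       -1.81332476e-03,  1.70868599e-03]), 'tau': array([ 1.19162625e-03, -4.34449661e+01, -2.46490699e+01, -2.35158004e-04,
        4.68518178e-03, -1.08332398e-05]), 'eef_pos': array([ 0.11600272, -0.51169631,  0.25568403]), 'eef_rot': array([ 9.93798295e-01,  1.11195537e-01,  1.86852657e-05, -7.07364978e-04]), 'contact_force': array([-0.45272897,  0.57031309,  0.36164769]), 'torque': array([-0.034673  ,  0.00382085, -0.01408931]), 'grip_force': 0.0, 'grip_width': 0.08552784745680568}
```

View pics/top0.png

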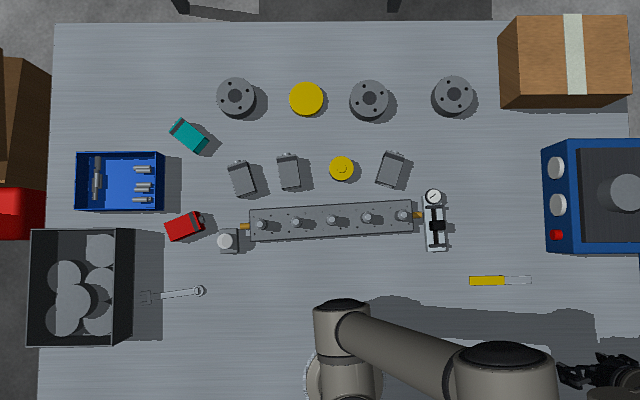

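View pics/side0.png

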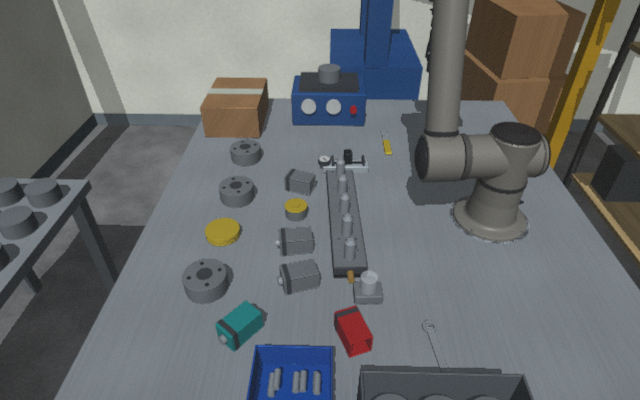

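```bash
cat > h.py <<'E'
from workcell import r, command_gripper, optics
import cv2, numpy as np
from scipy.spatial.transform import Rotation as Ro
def cloud(n="top"):
    im,d=optics.get_image(n); m=optics.camera_model(n); K=m["K"]
    v,u=np.mgrid[:400,:640]; P=np.stack([(u-K[0,2])/K[0,0]*d,(v-K[1,2])/K[1,1]*d,d],-1)
    W=(P-m["t"])@m["R"]; W[d==0]=np.nan
    return im,W
def blobs(W,lo,hi,box,amin=60):
    """connected pixel regions within height band & xy box (x0,x1,y0,y1)"""
    z=W[...,2]; mk=(z>lo)&(z<hi)&(W[...,0]>box[0])&(W[...,0]<box[1])&(W[...,1]>box[2])&(W[...,1]<box[3])
    n,l,s,c=cv2.connectedComponentsWithStats(mk.astype(np.uint8),connectivity=4); out=[]
    for i in range(1,n):
        if s[i,4]>=amin:
            p=W[l==i]; out.append((cv2.minAreaRect((p[:,:2]*1000).astype(np.float32)),c[i].round(),np.median(p[:,2]),s[i,4]))
    return out
def cups(W,box=(.5,.75,-.25,.4)):
    return [b for b in blobs(W,.046,.062,box,150)]
E
python3 - <<'E'
from h import *
im,W=cloud()
cv2.imwrite("pics/c1.png",cv2.resize(im[130:270,200:460],None,fx=3,fy=3,interpolation=cv2.INTER_CUBIC)[:,:,::-1])
print("cups");[print(b) for b in cups(W)]
print("pegs");[print(b) for b in blobs(W,.08,.12,(.3,.6,-.4,.3),15)]
print("deck");[print(b) for b in blobs(W,.034,.046,(.3,.8,-.4,.3),100)]
print("tall");[print(b) for b in blobs(W,.062,.08,(.3,.6,-.4,.3),15)]
print("table", np.nanmedian(W[270:290,330:440,2]))
for p in [(437,226),(432,197),(437,212),(437,245)]: print(p,W[p[1],p[0]])
E
```

```text
cups
(((587.8828735351562, -136.22567749023438), (55.65767288208008, 90.5057601928711), 70.18377685546875), array([391., 168.]), np.float64(0.055165986595085016), np.int32(634))
(((583.1392211914062, 148.7931671142578), (90.48767852783203, 55.390140533447266), 8.357391357421875), array([288., 171.]), np.float64(0.055018731970962825), np.int32(628))
(((564.1751098632812, 279.6822814941406), (91.02519226074219, 54.90966796875), 17.752534866333008), array([241., 178.]), np.float64(0.05489836931090859), np.int32(647))
pegs
(((455.62432861328125, -157.51869201660156), (28.417766571044922, 28.305204391479492), 11.674870491027832), array([402., 215.]), np.float64(0.10086839178076434), np.int32(110))
(((450.1676330566406, -62.57661437988281), (26.968835830688477, 26.63653564453125), 87.92406463623047), array([367., 217.]), np.float64(0.1012801275487227), np.int32(102))
(((445.9212646484375, 31.418468475341797), (29.115083694458008, 26.672775268554688), 88.68565368652344), array([332., 219.]), np.float64(0.10235877280974257), np.int32(99))
(((440.399658203125, 125.6049575805664), (26.53173446
[... 328 characters left out ...]
.848876953125, 68.11587524414062), 62.5074348449707), array([341., 168.]), np.float64(0.04012909756128692), np.int32(452))
(((445.72186279296875, 29.872528076171875), (89.99456787109375, 457.8929748535156), 3.101957082748413), array([330., 220.]), np.float64(0.041395495151825744), np.int32(4577))
tall
(((427.56256103515625, -259.2933654785156), (35.96733093261719, 27.219776153564453), 89.24739074707031), array([438., 225.]), np.float64(0.07230554224673229), np.int32(143))
table 0.0009647227120176691
(437, 226) [ 0.42488935 -0.25477069  0.07092217]
(432, 197) [ 0.50617096 -0.25072922  0.04553755]
(437, 212) [ 0.46511545 -0.26778265  0.0291288 ]
(437, 245) [ 0.37318314 -0.25981025  0.04617361]
```

View pics/c1.png

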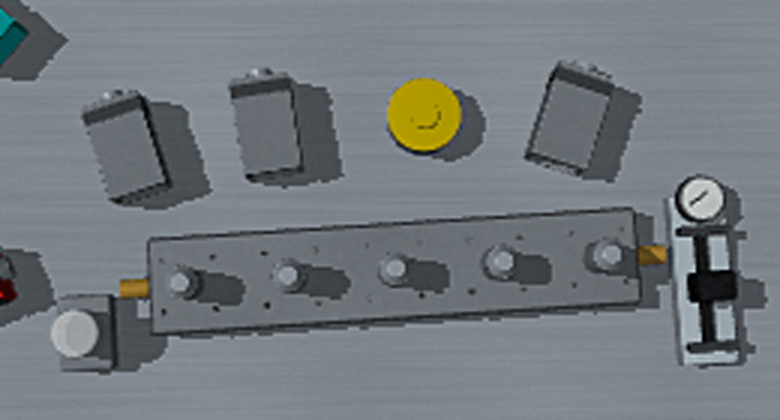

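```bash
cat >> h.py <<'E'
Z=np.array([0,0,1.])
def quat(x,z): return Ro.from_matrix(np.column_stack([x,np.cross(z,x),z])).as_quat()
def pick_pose(c,m,a,s,up=0.,zc=.029):
    m=np.array([m[0],m[1],0.]); m/=np.linalg.norm(m)
    z=-np.cos(a)*Z+np.sin(a)*m; x=-np.cos(a)*m-np.sin(a)*Z
    G=np.array([c[0],c[1],zc+up])-s*m
    return G-.006*z, quat(x,z)
def place_pose(p,yaw,a,s,up=0.,zc=.029,back=0.):
    h=np.array([np.cos(yaw),np.sin(yaw),0.])
    z=np.cos(a)*h-np.sin(a)*Z; x=np.cos(a)*Z+np.sin(a)*h
    G=np.array([p[0],p[1],.085+s+up])-h*(zc-.027)-h*back
    return G-.006*z, quat(x,z)
PEG=np.array([[455.6,-157.5],[450.2,-62.6],[445.9,31.4],[440.4,125.6],[434.7,220]])/1000
E
python3 - <<'E'
from h import *
C=[((.588,-.136),(-.94,.342)),((.583,.149),(-.989,-.145)),((.564,.280),(-.952,-.305))]
for deg in (0,10,20,30,40,50):
    a=np.radians(deg); 
    print(deg,"pick",[[r.solve_ik(*pick_pose(c,m,a,.015,u)) is not None for u in (0,.15)] for c,m in C])
    for yaw in (-.5,-.25,.05,.3,.6):
        print("  place",yaw,[[int(r.solve_ik(*place_pose(p,yaw,a,.015,u,back=b)) is not None) for u,b in ((0,0),(.09,0),(0,.06))] for p in PEG])
E
```

```text
0 pick [[True, True], [True, True], [True, True]]
  place -0.5 [[1, 0, 0], [1, 1, 0], [0, 1, 0], [0, 0, 0], [0, 0, 0]]
  place -0.25 [[1, 0, 0], [0, 0, 0], [1, 0, 0], [1, 1, 0], [0, 0, 0]]
  place 0.05 [[1, 1, 1], [1, 0, 0], [0, 0, 0], [1, 0, 0], [1, 1, 1]]
  place 0.3 [[1, 1, 1], [1, 1, 1], [1, 0, 0], [1, 0, 0], [1, 1, 0]]
  place 0.6 [[1, 1, 1], [1, 1, 1], [1, 1, 1], [1, 1, 1], [1, 0, 0]]
10 pick [[True, True], [True, True], [True, True]]
  place -0.5 [[1, 0, 0], [1, 1, 0], [1, 1, 0], [0, 0, 0], [0, 0, 0]]
  place -0.25 [[1, 0, 0], [0, 0, 0], [1, 0, 0], [1, 1, 0], [0, 0, 0]]
  place 0.05 [[1, 1, 1], [0, 0, 0], [0, 0, 0], [0, 0, 0], [1, 1, 1]]
  place 0.3 [[1, 1, 1], [1, 1, 1], [0, 0, 0], [0, 0, 0], [1, 1, 0]]
  place 0.6 [[1, 1, 1], [1, 1, 1], [1, 1, 1], [1, 1, 0], [1, 1, 0]]
20 pick [[True, True], [True, True], [True, True]]
  place -0.5 [[1, 1, 0], [1, 1, 0], [1, 1, 0], [0, 0, 0], [0, 0, 0]]
  place -0.25 [[1, 1, 0], [0, 0, 0], [1, 1, 0], [1, 1, 1], [0, 0, 0]]
  place 0.05 [[1, 1, 1], [0, 0, 0], [0, 0, 0], [0, 1, 0], [1, 1, 1]]
  place 0.3 [[1, 1, 1], [1, 1, 1], [0, 0, 0], [0, 0,
[... 568 characters left out ...]
, 0, 0], [0, 0, 0], [0, 0, 0]]
  place -0.25 [[1, 1, 1], [1, 1, 0], [1, 1, 1], [1, 0, 1], [0, 0, 0]]
  place 0.05 [[1, 1, 1], [1, 1, 0], [1, 1, 0], [1, 1, 0], [1, 0, 1]]
  place 0.3 [[1, 1, 1], [1, 1, 1], [1, 1, 0], [1, 1, 0], [1, 1, 1]]
  place 0.6 [[1, 1, 1], [1, 1, 1], [1, 1, 1], [1, 1, 1], [1, 1, 1]]
50 pick [[True, True], [True, True], [True, True]]
  place -0.5 [[1, 0, 1], [1, 0, 1], [0, 0, 0], [0, 0, 0], [0, 1, 0]]
  place -0.25 [[1, 0, 1], [1, 0, 1], [1, 0, 1], [0, 0, 0], [0, 0, 0]]
  place 0.05 [[1, 1, 1], [1, 1, 1], [1, 0, 1], [1, 0, 1], [1, 0, 1]]
  place 0.3 [[1, 1, 1], [1, 1, 1], [1, 1, 1], [1, 0, 1], [1, 0, 1]]
  place 0.6 [[1, 1, 1], [1, 1, 1], [1, 1, 1], [1, 1, 1], [1, 1, 1]]
```

```bash
cat >> h.py <<'E'
SX=np.array([.9985,.054,0]); QD=quat(SX,-Z)
def sleeve():
    im,W=cloud(); return [(b[0][0],b[0][1],b[2]) for b in blobs(W,.062,.08,(.3,.55,-.3,-.22),15)]
def st(): 
    s=r.read_state(); print("t",round(s["time_s"],1),s["eef_pos"].round(4),s["contact_force"].round(1),"w",round(s["grip_width"],4),round(s["grip_force"],1))
E
python3 - <<'E'
from h import *
command_gripper(0.0,20)
S=np.array([.4276,-.2593,0]); P=S+SX*.043
r.reach(P+Z*.2,QD); r.move_straight(P+Z*(.055+r.tip_extent),speed=.1); st()
print(r.tip_extent, r.move_straight(P-SX*.08+Z*(.055+r.tip_extent),speed=.04,max_force=10)); st()
r.hold(.3)
r.move_straight(r.read_state()["eef_pos"]+SX*.01,speed=.05); r.move_straight(r.read_state()["eef_pos"]+Z*.12); st()
r.reach([.25,-.35,.3],QD); print(sleeve())
im,W=cloud(); [print(b) for b in cups(W)]; st()
E
```

```text
t 3.9 [ 0.4709 -0.2572  0.0806] [ 0.  -0.4  0.2] w 0.0003 0.0
0.025 True
t 5.2 [ 0.4175 -0.2601  0.0802] [3.9 0.6 1.3] w -0.0002 2.4
t 6.8 [ 0.4269 -0.259   0.1989] [-0.4 -0.2  0.1] w 0.0 0.0
[((392.4731750488281, -260.9473571777344), (35.13306427001953, 27.022052764892578), np.float64(0.07255920781747803))]
(((587.8870849609375, -136.44180297851562), (55.15875244140625, 90.24276733398438), 70.86498260498047), array([391., 168.]), np.float64(0.055190206304326354), np.int32(632))
(((583.4120483398438, 148.555419921875), (90.44559478759766, 54.284549713134766), 8.24600887298584), array([288., 171.]), np.float64(0.05510996719793561), np.int32(625))
(((564.0631713867188, 279.484375), (89.79470825195312, 55.374942779541016), 18.530458450317383), array([241., 178.]), np.float64(0.05519190265534619), np.int32(644))
t 7.8 [ 0.2508 -0.3494  0.299 ] [-1.  -0.  -0.6] w -0.0 0.0
```

```bash
cat >> h.py <<'E'
A=np.radians(40); SO=.015
def find(near):
    im,W=cloud(); best=min(cups(W),key=lambda b:np.hypot(b[0][0][0]/1e3-near[0],b[0][0][1]/1e3-near[1]))
    (c,s,ang)=best[0]; ang=np.radians(ang+(90 if s[1]>s[0] else 0)); m=np.array([np.cos(ang),np.sin(ang)])
    if m[0]>0: m=-m
    print("cup",np.round(c,1),np.round(s,1),m.round(3)); return np.array(c)/1e3,m
def pick(c,m):
    command_gripper(.075,20)
    q=pick_pose(c,m,A,SO,.15); r.reach(*q); r.move_straight(pick_pose(c,m,A,SO,.05)[0],speed=.15)
    print("touch",r.move_straight(pick_pose(c,m,A,SO)[0],speed=.06,max_force=12))
    command_gripper(.03,50); st()
    r.move_straight(pick_pose(c,m,A,SO,.22)[0],speed=.15); st()
def place_above(p,yaw,up=.1):
    r.reach(*place_pose(p,yaw,A,SO,up+.05)); r.move_straight(place_pose(p,yaw,A,SO,up)[0],speed=.1); st()
def place_down(p,yaw):
    print("hit1",r.move_straight(place_pose(p,yaw,A,SO,.02)[0],speed=.07,max_force=10)); st()
    print("hit2",r.move_straight(place_pose(p,yaw,A,SO,-.012)[0],speed=.025,max_force=8)); st()
def release(p,yaw):
    command_gripper(.072); e=r.read_state()["eef_pos"]
    r.move_straight(e+Z*.12,speed=.1); st()
def upright():
    im,W=cloud(); [print("up",np.round(b[0][0],1),np.round(b[0][1],1),round(b[2],4)) for b in blobs(W,.115,.15,(.3,.6,-.4,.3),10)]
    return im
E
python3 - <<'E'
from h import *
c,m=find((.588,-.136)); pick(c,m); place_above(PEG[0],.3)
im,_=cloud("side"); cv2.imwrite("pics/s1.png",cv2.resize(im[90:290,220:420],None,fx=3,fy=3)[:,:,::-1])
E
```

```text
cup [ 588.1 -136.8] [55.8 90.4] [-0.947  0.32 ]
touch False
t 12.2 [ 0.6064 -0.1428  0.0343] [1.6 0.8 2.9] w 0.0538 49.9
t 13.8 [ 0.6058 -0.1428  0.2527] [ 0.4  0.4 -2. ] w 0.0535 49.6
t 16.2 [ 0.4497 -0.1597  0.204 ] [ 0.2 -0.4 -3.1] w 0.0535 49.5
```

View pics/s1.png

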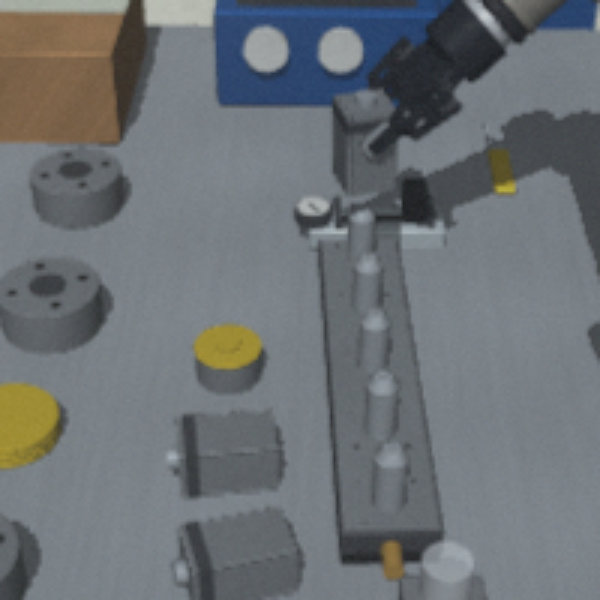

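The side view shows the cup upright and mouth-down, held over peg 1 at crop (365,140); the sleeve is at its shut end, crop (415,200).

```bash
python3 - <<'E'
from h import *
place_down(PEG[0],.3); release(PEG[0],.3)
r.reach([.3,-.25,.35],QD)
upright(); c,m=find((.583,.149)); print(sleeve())
E
```

```text
hit1 False
t 17.6 [ 0.4494 -0.1596  0.1241] [ 0.3 -0.2 -2.8] w 0.0533 49.5
hit2 True
t 18.4 [ 0.4494 -0.1591  0.1054] [0.1 0.6 2.5] w 0.0534 46.2
t 20.1 [ 0.4489 -0.159   0.2246] [ 0.  -0.2  0.4] w 0.0718 0.0
up [ 454.8 -156.6] [54.6 55.3] 0.1309
cup [583.1 148.9] [90.5 55.1] [-0.99  -0.143]
[((392.47406005859375, -260.9542236328125), (34.86300277709961, 27.035877227783203), np.float64(0.07222853008946423))]
```

```bash
python3 - <<'E'
from h import *
c,m=find((.583,.149)); pick(c,m); place_above(PEG[1],.3)
if r.read_state()["grip_width"]>.05:
    place_down(PEG[1],.3); release(PEG[1],.3)
    r.reach([.3,-.25,.35],QD)
    upright(); find((.564,.28))
E
```

```text
cup [583.4 148.6] [89.7 54.5] [-0.99  -0.143]
touch False
t 25.6 [0.6025 0.1515 0.0342] [2.1 1.1 2.4] w 0.0534 49.6
t 27.2 [0.6019 0.1513 0.2527] [-0.  -0.4 -3. ] w 0.0534 49.4
t 29.6 [ 0.4444 -0.0647  0.2041] [ 0.7  0.1 -3.4] w 0.0535 49.3
hit1 False
t 30.9 [ 0.4441 -0.0647  0.1242] [ 0.6  0.8 -2.9] w 0.0536 49.3
hit2 True
t 31.7 [ 0.4441 -0.0641  0.1054] [0.6 1.2 2.1] w 0.0535 50.0
t 33.4 [ 0.4434 -0.0641  0.2247] [0.9 0.1 0.9] w 0.0726 0.0
up [ 453.7 -157.8] [55.  55.7] 0.131
up [450.  -62.5] [55.6 54.7] 0.1315
cup [564.1 280.2] [90.6 55.4] [-0.954 -0.301]
```

```bash
python3 - <<'E'
from h import *
c,m=find((.564,.28)); pick(c,m); place_above(PEG[3],.6)
if r.read_state()["grip_width"]>.05:
    place_down(PEG[3],.6); release(PEG[3],.6)
    r.reach([.3,-.25,.35],QD)
    im=upright(); print(sleeve()); cv2.imwrite("pics/t2.png",im[:,:,::-1])
    _,W=cloud(); [print(b) for b in cups(W)]
E
```

```text
cup [564.2 280. ] [89.9 55.8] [-0.949 -0.316]
touch False
t 39.3 [0.5824 0.2862 0.0343] [1.4 2.6 3. ] w 0.0538 49.1
t 40.9 [0.582  0.2859 0.2528] [-0.5  0.2 -2.9] w 0.0537 48.4
t 43.3 [0.4356 0.1219 0.204 ] [-0.3 -0.4 -1.7] w 0.054 48.4
hit1 False
t 44.6 [0.4352 0.1218 0.1243] [ 0.5 -0.9 -1.5] w 0.0536 48.4
hit2 True
t 45.4 [0.435  0.1222 0.1053] [-1.4 -0.   4.9] w 0.0535 45.6
t 47.0 [0.4345 0.122  0.2247] [-0.2 -0.7 -0.1] w 0.0721 0.0
up [ 453.6 -157.6] [55. 56.] 0.1311
up [449.7 -62.3] [55.3 54.6] 0.1312
up [439.5 126.1] [55.3 55.4] 0.1315
[((392.46978759765625, -260.925537109375), (36.13131332397461, 27.01497459411621), np.float64(0.0723848215315544))]
```

View pics/t2.png

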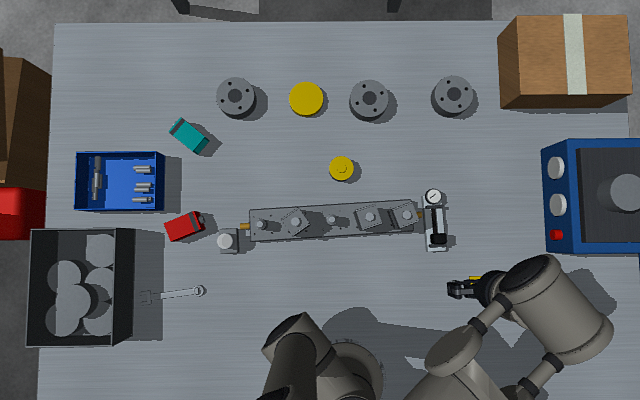

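All three cups stand on pegs (top view at (295,222), (370,216), (405,215)), with no others on the bench, and the sleeve is still shut. Next I open the air.

```bash
python3 - <<'E'
from h import *
command_gripper(0.0,20)
S=np.array([.3925,-.261,0]); P=S-SX*.045; z=Z*(.055+r.tip_extent)
r.reach(P+Z*.2,QD); r.move_straight(P+z,speed=.1); st()
print(r.move_straight(P+SX*.11+z,speed=.04,max_force=10)); st(); r.hold(.3)
r.move_straight(r.read_state()["eef_pos"]-SX*.01,speed=.05); r.move_straight(r.read_state()["eef_pos"]+Z*.15)
r.reach([.25,-.35,.35],QD); print(sleeve()); upright(); st()
E
```

```text
t 51.4 [ 0.3478 -0.2637  0.0805] [ 0.4  0.1 -0.3] w -0.0 0.0
True
t 53.4 [ 0.4378 -0.2583  0.0797] [-2.3  0.1  1.8] w 0.0003 1.1
[((461.3896484375, -257.8472595214844), (36.95839309692383, 24.792232513427734), np.float64(0.07238651663502968))]
up [ 453.6 -157.9] [55.1 56.1] 0.1309
up [449.9 -62.4] [55.4 54.9] 0.1312
up [439.6 126.1] [55.3 55.3] 0.1312
t 56.3 [ 0.2508 -0.3494  0.3489] [ 0.3  0.9 -0.3] w -0.0 0.0
```

```bash
python3 -c "
from h import *
print(r.finish_job())"
```

```text
the job is handed in; nothing more can be done
None
```

I shut the air, seated all three cups found on the bench mouth-down on pegs 1, 2 and 4, then turned the air fully on, and handed the job in at about 56 s; no verdict came back, but the last pictures show the cups seated and the sleeve at the stop next to the gauge.

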